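# Gauge the weld-repaired bores and reject the tight blocks

### The job

Take the yellow-handled plug gauge out of its wooden stand and try it in the bore of each of the three aluminium blocks on the timber rack, one after another from the blue-painted end, lowering it gently, without forcing, as far as it will go. Every block whose bore stops the gauge short must end up standing upright on the floor of the red tray; leave every block that lets the gauge right in standing in its place on the rack. Put the gauge back upright in its stand, fully down.

Things in the scene. Friction and masses are not known exactly. Their poses are not given: they have to be found in the camera images.
- gauge_grip (a point): plug gauge, loose, upright, about 0.2 kg: this point is the middle of its yellow round handle (24 mm across, 68 mm long, with two black bands). Below the handle a brass flange 40 mm across and 6 mm thick, below that a steel plug 20 mm across and 44 mm long whose lowest 8 mm taper to 11 mm. Own z runs from the plug's tip to the handle's top. From the tip: flange underside at 44 mm, handle from 50 to 118 mm, this point at 84 mm
- gauge_tip (a point): centre of the lower end of the gauge's plug, 84 mm below gauge_grip; gauge standing in the stand: 44 mm below the stand's top
- gauge: the plug gauge as a whole; origin at the tip of its plug
- stand_hole (a point): fixed wooden gauge stand, 90 x 90 x 60 mm high: centre of the mouth of its 27 mm hole (52 mm deep) in the middle of its top face, 60 mm above the table. The gauge hangs in it by its flange, which lies on the top face
- nest1 (a point): fixed timber rack, 80 (own x) x 300 (own y) mm, its floor 22 mm above the table: middle of the floor of the first (blue-ended) of its three nests. Own y points along the rack to its blue-painted end; nests 95 mm apart. Wooden edgings 8 mm high leave each block 3 mm of play all round; block tops are 72 mm above the table. One block stands in each nest, which one varies
- nest2 (a point): fixed timber rack, 80 (own x) x 300 (own y) mm, its floor 22 mm above the table: middle of the floor of the middle of its three nests. Own y points along the rack to its blue-painted end; nests 95 mm apart. Wooden edgings 8 mm high leave each block 3 mm of play all round; block tops are 72 mm above the table. One block stands in each nest, which one varies
- nest3 (a point): fixed timber rack, 80 (own x) x 300 (own y) mm, its floor 22 mm above the table: middle of the floor of the last of its three nests. Own y points along the rack to its blue-painted end; nests 95 mm apart. Wooden edgings 8 mm high leave each block 3 mm of play all round; block tops are 72 mm above the table. One block stands in each nest, which one varies
- block_a_center (a point): centre (half-way up, on the bore axis) of drilled aluminium block A, loose, 50 (own x) x 56 (own y) x 50 mm high, about 0.3 kg, own z up when standing; its upright bore of 23 mm starts at the middle of the top face, 25 mm above this point. Steel-grey rough weld bead rings the mouth (look only). Whether its bore is clear or choked by weld can differ from block to block and is not known beforehand; outside all three blocks are the same.
- block_b_center (a point): centre (half-way up, on the bore axis) of drilled aluminium block B, loose, 50 (own x) x 56 (own y) x 50 mm high, about 0.3 kg, own z up when standing; its upright bore of 23 mm starts at the middle of the top face, 25 mm above this point. Steel-grey rough weld bead rings the mouth (look only). Whether its bore is clear or choked by weld can differ from block to block and is not known beforehand; outside all three blocks are the same.
- block_c_center (a point): centre (half-way up, on the bore axis) of drilled aluminium block C, loose, 50 (own x) x 56 (own y) x 50 mm high, about 0.3 kg, own z up when standing; its upright bore of 23 mm starts at the middle of the top face, 25 mm above this point. Steel-grey rough weld bead rings the mouth (look only). Whether its bore is clear or choked by weld can differ from block to block and is not known beforehand; outside all three blocks are the same.
- block_a: drilled block A as a whole; origin at the middle of its underside. A clear bore takes the whole plug, until the flange lies on the block; a choked bore stops the gauge's tip about 14 mm below the top face
- block_b: drilled block B as a whole; origin at the middle of its underside. A clear bore takes the whole plug, until the flange lies on the block; a choked bore stops the gauge's tip about 14 mm below the top face
- block_c: drilled block C as a whole; origin at the middle of its underside. A clear bore takes the whole plug, until the flange lies on the block; a choked bore stops the gauge's tip about 14 mm below the top face
- tray_in (a point): red plastic reject tray, fixed, open on top, outside 210 (own x) x 170 (own y) x 28 mm high, walls and floor 5 mm thick: centre of its inner floor, 5 mm above the table. It is empty at the start and has room for two blocks side by side along own x
Not all that is in view belongs to the job. Leave any pink look-alike of the block_c alone.

How it is judged:
On the way, in this order (a step that is already met when the one before it is completed fails the run):
1. the gauge is tried in the block in the first (blue-ended) nest: lowered into the bore as far as it will go (at least 22 mm deep in a clear bore, at least 9 mm in a choked one) (horizontal distance between gauge_tip and nest1 below 0.012 m and angle between gauge_tip's own z axis and vertical below 0.15 rad and ((horizontal distance between block_b_center and nest1 below 0.03 m and z of gauge_tip in the frame of block_b_center below 0.003 m) or (horizontal distance between block_a_center and nest1 below 0.03 m and z of gauge_tip in the frame of block_a_center below 0.016 m) or (horizontal distance between block_c_center and nest1 below 0.03 m and z of gauge_tip in the frame of block_c_center below 0.016 m))), for 0.05 s.
2. the gauge is tried in the block in the middle nest: lowered into the bore as far as it will go (at least 22 mm deep in a clear bore, at least 9 mm in a choked one) (horizontal distance between gauge_tip and nest2 below 0.012 m and angle between gauge_tip's own z axis and vertical below 0.15 rad and ((horizontal distance between block_b_center and nest2 below 0.03 m and z of gauge_tip in the frame of block_b_center below 0.003 m) or (horizontal distance between block_a_center and nest2 below 0.03 m and z of gauge_tip in the frame of block_a_center below 0.016 m) or (horizontal distance between block_c_center and nest2 below 0.03 m and z of gauge_tip in the frame of block_c_center below 0.016 m))), for 0.05 s.
3. the gauge is tried in the block in the last nest: lowered into the bore as far as it will go (at least 22 mm deep in a clear bore, at least 9 mm in a choked one) (horizontal distance between gauge_tip and nest3 below 0.012 m and angle between gauge_tip's own z axis and vertical below 0.15 rad and ((horizontal distance between block_b_center and nest3 below 0.03 m and z of gauge_tip in the frame of block_b_center below 0.003 m) or (horizontal distance between block_a_center and nest3 below 0.03 m and z of gauge_tip in the frame of block_a_center below 0.016 m) or (horizontal distance between block_c_center and nest3 below 0.03 m and z of gauge_tip in the frame of block_c_center below 0.016 m))), for 0.05 s.
At the end, for the whole second after the job is handed in: Choked blocks upright (0.15 rad) on the tray floor, centre within 85 mm along and 65 mm across of its middle; clear blocks upright on the rack within 20 mm of their start; gauge upright in the stand, centred to 10 mm, tip 38 mm or more below the mouth; all at rest (x of block_a_center in the frame of tray_in between -0.085 and 0.085 m and y of block_a_center in the frame of tray_in between -0.065 and 0.065 m and z of block_a_center in the frame of tray_in between 0.018 and 0.033 m and angle between each of block_a_center, block_c_center's own z axis and vertical below 0.15 rad and linear speed of each of block_a, block_c, block_b, gauge below 0.03 m/s and x of block_c_center in the frame of tray_in between -0.085 and 0.085 m and y of block_c_center in the frame of tray_in between -0.065 and 0.065 m and z of block_c_center in the frame of tray_in between 0.018 and 0.033 m and distance of block_b_center from where it was at the start of the episode below 0.02 m and angle between each of block_b_center, gauge_tip's own z axis and vertical below 0.12 rad and horizontal distance between gauge_tip and stand_hole below 0.01 m and z of gauge_tip in the frame of stand_hole below -0.038 m); the robot touches nothing.
It fails at once if the gauge is forced into a block (more than 50 N) (contact force between gauge and block_a above 50 N or contact force between gauge and block_b above 50 N or contact force between gauge and block_c above 50 N).
It also fails if it takes over 72 s, if anything falls off the work surface, if the arm or the gripper's body presses on something with over 40 N, if the wrist force passes 120 N, or if a joint passes its speed limit or range.

### The arm

A 6-joint arm with a two-finger parallel gripper is mounted at the origin on the work surface. World frame = base frame: x ahead of the robot, y to its left, z up, the work surface at z = 0. Lengths are in m, angles in rad, forces in N, time in s.
With the tool pointing down it reaches from about 0.375 to 0.75 m from the base axis. Payload 9 kg.
Tool frame: the origin (TCP) lies midway between the tips of the shut fingers; the grasp point (between the pads) lies env.pinch_z behind it (env.pinch_z is the distance from the TCP to the grasp point, in m); z points along the fingers, y is the line along which they close (so a half turn about z gives the same grasp; the last joint's range is limited). The gripper opens to 85 mm and grips with 20 to 120 N. Pads are 22 mm wide; open, the fingers measure 114 mm over their backs; the gripper's body (76 mm by 85 mm) begins 54 mm behind the grasp point. The pads swing forward as they close: fully open they stand 13 mm farther back than shut.
Start: joints at [-1.452, 0.104, 0.097, 1.564, 0, 1.353], TCP at [0.198, -0.566, 0.231] pointing down, gripper open.
Joint ranges: [-2.99, 2.99], [-0.84, 1.86], [-1.1, 1.16], [-1.84, 2.11], [-1.51, 1.56], [-3.14, 3.14]. Speed limits (rad/s): [2.22, 2.22, 2.57, 3.14, 3.14, 3.14].

### API

Orientations are given as [roll, pitch, yaw] about the fixed x, y, z axes, in that order (R = Rz(yaw) Ry(pitch) Rx(roll)).
In Python, from station import env gives the robot as it stands.
- The arm moves only by the shell command python3 -m inch 'ROWS' [FORCE]. ROWS is JSON, a list of rows, each a list of 3 entries, a list of its own where there are three numbers: the closure, from 0 (fully open) to 1 (shut), then the shift along the tool's x, y, z in m, then the turn about the tool's z in rad. A call has 1 to 8 rows; each row shifts and turns the commanded pose from where the row before left it, along the tool's axes as they then stand; what a row does not reach is not made up. A row lasts 1/12 s, in which the tool goes at most 41.7 mm and 7.16 degrees, less where a joint would pass 70% of its speed; a pose out of reach is approached as far as the arm can. A call with a gripper value outside its range is refused whole. The fingers move at their own pace and stop on an object; FORCE is the grip in N (left out, the last holds). Time passes only in rows, so rows that do not move let the fingers close. It gives the time, the measured TCP pose, the force, the opening and the grip force at its end, in the units of the state.
- env.sense(): the state, without advancing time (a new reading comes with each control period).
- env.camera(name): name is "side" or "top"; returns the picture (480x640x3 uint8, red, green, blue); there is no depth.
- env.camera_params(name): a dict with "vfov" (degrees; the focal length in pixels is half the picture's height over the tangent of half this angle, whatever the lens; pixels are square), "cx", "cy" (the principal point, pixels), "T" (4x4, takes a point from camera to world coordinates). Camera axes: x right, y down, z forward; pixel columns grow to the right and rows downward; lengths in m; the calibration is good to about 2 mm. A picture is of the moment at which its call begins. camera_params takes no time and is no camera call.
- env.close_job(): hands the job in; it is judged then, once.
Trained networks look in the newest picture that a camera, given by its name, has taken for a name from the list of things; names that differ only in an ending like _2 or _b are one class to them, and where a whole thing is asked for, a point or a joint stands for the part that bears it (a point fixed in the world has none). Each returns a list of dicts, best first, with "p" (0 to 1); they miss things now and then, are a little off and sometimes report something else, mostly with a low value. They report only what shows in the picture. A call takes as long as a camera call. They do not tell look-alikes from the thing itself.
- env.regions_of(label, camera): "region" (480x640 bool, what is visible of it) and "position" ([column, row] in pixels, amid what is visible of it).
The state is a dict: "clock": time; "joint_positions": joint angles; "joint_vel": joint speeds; "tau": joint torques, N m; "position": TCP position; "eef_rot": TCP orientation; "ft_force": force on the tool from outside, world axes, zero at the start; "moment": the same for the moment, N m; "width": finger opening in m; "finger_force": force on a finger pad.
Only numpy, scipy, OpenCV 4.12 (cv2) and the standard library are available. Lean on these libraries where they do the work, as an engineer would, in place of code of your own. Each camera call takes 0.05 s, during which the arm holds its last target. There are 200 camera calls.

## Working session

There is one attempt and no reset: what is moved stays moved. The work goes in short steps, Python scripts to look and compute and a shell command to move; the robot and the scene stay as the last step left them, time stands still between calls to the robot, and variables do not carry over. Pictures are saved under pics/ and viewed, at most 10 in all, crops included, and the job is handed in when it is done.

```bash
ls; mkdir -p pics; python3 - <<'E'
from station import env
import cv2,json,numpy as np
for c in ("top","side"):
    im=env.camera(c); cv2.imwrite(f"pics/{c}0.png",im[:,:,::-1])
    p=env.camera_params(c); print(c,p["vfov"],p["cx"],p["cy"],np.round(p["T"],4).tolist())
    for n in ("gauge_grip","gauge","stand_hole","nest1","nest2","nest3","block_a","block_a_center","tray_in"):
        print(c,n,[(round(d["p"],2),np.round(d["position"],1).tolist(),int(d["region"].sum())) for d in env.regions_of(n,c)])
print(env.pinch_z,env.sense())
E
```

```text
pics
top 55.04082191247584 321.5254940789484 238.35283048103656 [[-0.0269, -0.9818, 0.188, 0.2665], [-0.9996, 0.0263, -0.0062, 0.0098], [0.0011, -0.1881, -0.9822, 1.1305], [0.0, 0.0, 0.0, 1.0]]
top gauge_grip [(0.61, [181.0, 204.4], 328), (0.24, [361.8, 216.8], 642)]
top gauge []
top stand_hole [(0.84, [193.2, 213.8], 1496)]
top nest1 [(0.93, [320.9, 228.9], 2355)]
top nest2 [(0.93, [320.9, 228.9], 2355)]
top nest3 [(0.93, [320.9, 228.9], 2355)]
top block_a [(0.89, [323.9, 214.4], 593), (0.79, [360.0, 221.3], 635), (0.76, [283.0, 214.2], 566), (0.58, [405.7, 299.9], 527)]
top block_a_center [(0.7, [318.0, 214.5], 586)]
top tray_in [(0.56, [445.5, 209.3], 5853)]
side 57.77291630800078 312.18681461705575 237.35397033747472 [[-0.917, -0.2357, 0.3218, 0.1666], [-0.3989, 0.5416, -0.74, 0.71], [0.0001, -0.8069, -0.5906, 0.6684], [0.0, 0.0, 0.0, 1.0]]
side gauge_grip [(0.82, [190.0, 338.0], 739)]
side gauge [(0.75, [190.8, 339.6], 734)]
side stand_hole [(0.96, [197.9, 366.0], 3097)]
side nest1 [(0.79, [283.8, 285.2], 1817)]
side nest2 [(0.79, [283.8, 285.2], 1817)]
side nest3 [(0.79, [283.8
[... 337 characters left out ...]
'clock': 1.0, 'joint_positions': array([-1.45166827e+00,  1.04087761e-01,  9.73045627e-02,  1.56389637e+00,
        9.05251428e-06,  1.35308274e+00]), 'joint_vel': array([-5.73378486e-04, -3.66607150e-04,  5.07290460e-04, -4.48844030e-05,
        1.81986760e-03, -2.23032587e-03]), 'tau': array([ 1.59784831e-03, -5.56766510e+01,  5.03779149e+01,  9.17244433e-04,
       -1.89707025e-04, -4.34946492e-05]), 'position': array([ 0.19831298, -0.56631643,  0.23134037]), 'eef_rot': array([3.14147670e+00, 1.63796792e-05, 3.36841648e-01]), 'ft_force': array([ 0.6525872 , -0.45929676,  0.350099  ]), 'moment': array([0.01649272, 0.02036621, 0.04735077]), 'finger_force': 0.0, 'width': 0.08536364843906656}
```

```bash
python3 - <<'E'
import cv2
a=cv2.imread("pics/top0.png")[130:355,140:540]; b=cv2.imread("pics/side0.png")[150:450,120:520]
cv2.imwrite("pics/topc.png",cv2.resize(a,(800,450),interpolation=cv2.INTER_CUBIC)); cv2.imwrite("pics/sidec.png",cv2.resize(b,(800,600),interpolation=cv2.INTER_CUBIC))
E
```

```text
(no output)
```

View pics/topc.png

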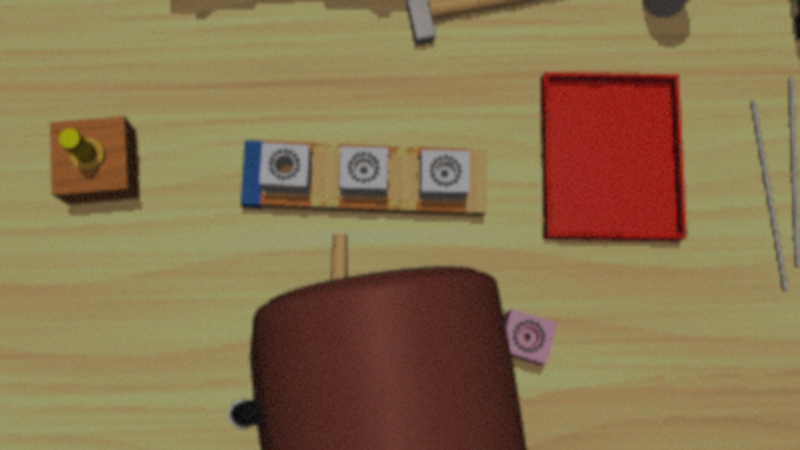

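View pics/sidec.png

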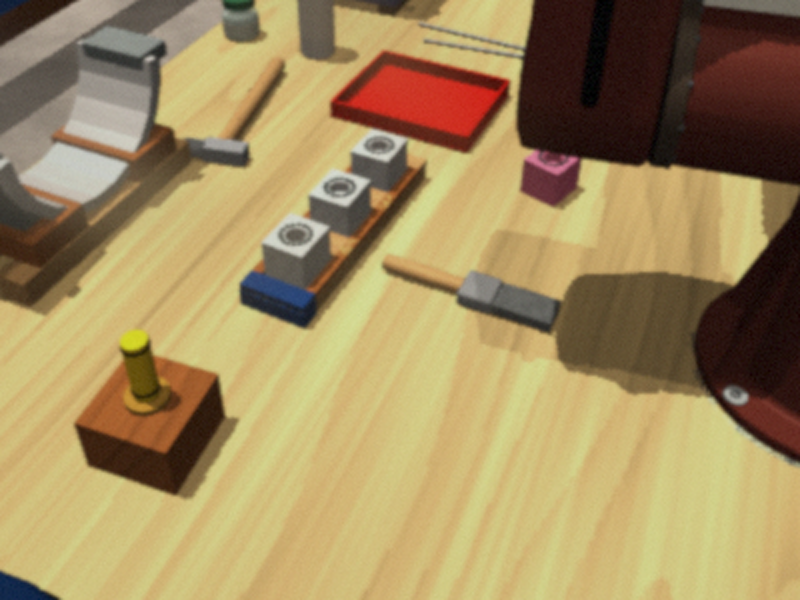

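The top view shows the stand and gauge at about (175,199) (handle top). The ring mouths are at (282,212), (321,214) and (362,216), with blue at the left end, and the tray is around (446,208). The pink decoy at (405,299) stays out of it. The side view agrees. Next I'll turn these into world coordinates from both cameras.

```bash
cat > h.py <<'E'
import numpy as np, cv2
from station import env
P={c:env.camera_params(c) for c in ("top","side")}
def f(c): return 240/np.tan(np.radians(P[c]["vfov"]/2))
def at(c,uv,z):
    p=P[c];T=np.array(p["T"]);d=T[:3,:3]@np.array([(uv[0]-p["cx"])/f(c),(uv[1]-p["cy"])/f(c),1.])
    o=T[:3,3];return (o+d*(z-o[2])/d[2])[:2]
def proj(c,X):
    p=P[c];T=np.array(p["T"]);q=(np.atleast_2d(X)-T[:3,3])@T[:3,:3]
    return np.c_[p["cx"]+f(c)*q[:,0]/q[:,2],p["cy"]+f(c)*q[:,1]/q[:,2]]
def hullmask(c,X,s=4):
    m=np.zeros((480*s,640*s),np.float32);h=cv2.convexHull(((proj(c,X)+.5)*s*16-8).astype(np.int32))
    cv2.fillConvexPoly(m,h,1,shift=4);return cv2.resize(m,(640,480),interpolation=cv2.INTER_AREA)
def box(x,y,yaw,sx,sy,z0,z1):
    c,s=np.cos(yaw),np.sin(yaw)
    return np.array([[x+c*a-s*b,y+s*a+c*b,z] for a in(-sx/2,sx/2) for b in(-sy/2,sy/2) for z in(z0,z1)])
def cyl(x,y,r,z0,z1):
    t=np.linspace(0,2*np.pi,24);return np.array([[x+r*np.cos(a),y+r*np.sin(a),z] for a in t for z in(z0,z1)])
E
python3 - <<'E'
from h import *
for n,z,s,t in [("b1",.072,(268.5,267.5),(282.5,212)),("b2",.072,(290,243.5),(321.5,214.5)),("b3",.072,(309.5,223),(362.5,216.5)),("gtop",.134,(187.5,320.5),(175,199)),("flange",.066,(193,347.5),(183,207.5))]:
    print(n,at("side",s,z).round(4),at("top",t,z).round(4))
# refine by silhouettes
from scipy.optimize import minimize
top=cv2.imread("pics/top0.png").astype(int);side=cv2.imread("pics/side0.png").astype(int)
I={"top":top,"side":side}
hsv={c:cv2.cvtColor(I[c].astype(np.uint8),cv2.COLOR_BGR2HSV) for c in I}
def fit(mk,x0,masks,st):
    def cost(p):
        return sum(np.abs(hullmask(c,mk(p))-m).sum() for c,m in masks.items())
    best=min((minimize(cost,x0,method="Nelder-Mead",options=dict(initial_simplex=np.array([x0]+[np.array(x0)+np.eye(len(x0))[i]*st[i]*k for i in range(len(x0))]),xatol=1e-4,fatol=.05)) for k in(1,-1)),key=lambda r:r.fun)
    return best.x.round(4),round(best.fun,1),[int(m.sum()) for m in masks.values()]
for c in I: env.camera(c)
def region(n,c,uv,tol=15):
    L=[d for d in env.regions_of(n,c) if np.hypot(*(np.array(d["position"])-uv))<tol]
    return L[0]["region"].astype(np.float32) if L else None
for k,(s,t,x) in enumerate([((268,273),(283,214),(.46,.08)),((291,252),(322,214),(.46,-.01)),((309,229),(360,220),(.46,-.1))]):
    x=tuple(at("side",[(268.5,267.5),(290,243.5),(309.5,223)][k],.072))
    ms={"side":region("block_a","side",s),"top":region("block_a","top",t)}
    for cs in (["side"],["top"],["side","top"]):
        m={c:ms[c] for c in cs if ms[c] is not None}
        print("block",k+1,cs,fit(lambda p:box(p[0],p[1],p[2],.05,.056,.022,.072),[*x,0.],m,(.005,.005,.1)))
ms={"side":region("stand_hole","side",(198,366))}
g=at("side",(193,347.5),.066)
# yellow handle mask
for c in I:
    h=hsv[c]; m=((h[...,0]>24)&(h[...,0]<34)&(h[...,1]>200)&(h[...,2]>60)); print(c,"yellow",m.sum())
ms={c:region("gauge_grip",c,uv) for c,uv in (("side",(190,338)),("top",(181,204)))}
print("tray",[(c,[d["position"] for d in env.regions_of("tray_in",c)][:1]) for c in I])
red={c:((hsv[c][...,0]<8)|(hsv[c][...,0]>172))&(hsv[c][...,1]>190)&(hsv[c][...,2]>110) for c in I}
for c in I:
    n,l,s,_=cv2.connectedComponentsWithStats(red[c].astype(np.uint8)); j=1+s[1:,4].argmax(); red[c]=(l==j).astype(np.float32); print(s[j])
x=at("top",(446,208),.02)
for cs in(["side"],["top"],["side","top"]):
    print("tray",cs,fit(lambda p:box(p[0],p[1],p[2],.21,.17,0,.028),[*x,0.],{c:red[c] for c in cs},(.01,.01,.1)))
E
```

```text
b1 [0.5334 0.0991] [0.5349 0.0937]
b2 [0.5285 0.0047] [0.5264 0.0017]
b3 [ 0.5212 -0.0887] [ 0.519 -0.095]
gtop [0.5537 0.3355] [0.5556 0.329 ]
flange [0.5556 0.3361] [0.5538 0.331 ]
block 1 ['side'] (array([ 0.5367,  0.0974, -0.0869]), np.float64(68.7), [959])
block 1 ['top'] (array([ 0.5352,  0.0949, -0.0704]), np.float64(35.3), [623])
block 1 ['side', 'top'] (array([ 0.5361,  0.0955, -0.0356]), np.float64(127.1), [959, 623])
block 2 ['side'] (array([ 0.5296,  0.0018, -0.0824]), np.float64(58.8), [824])
block 2 ['top'] (array([ 0.5286,  0.0019, -0.0241]), np.float64(40.2), [570])
block 2 ['side', 'top'] (array([ 0.5293,  0.0021, -0.0697]), np.float64(108.4), [824, 570])
block 3 ['side'] (array([ 0.5224, -0.0961,  0.0617]), np.float64(105.5), [618])
block 3 ['top'] (array([ 0.5231, -0.0954, -0.0519]), np.float64(22.5), [604])
block 3 ['side', 'top'] (array([ 0.5234, -0.0953, -0.0191]), np.float64(141.8), [618, 604])
top yellow 87
side yellow 99
tray [('top', [[446.2, 209.9]]), ('side', [[329.6, 200.9]])]
[ 412  167   70   82 4894]
[ 286  182   88   37 1725]
tray ['side'] (array([ 0.5591, -0.3392, -0.0309]), np.float64(1094.1), [1725])
tray ['top'] (array([ 0.5543, -0.309 , -0.0631]), np.float64(1107.2), [4894])
tray ['side', 'top'] (array([ 0.5537, -0.3129, -0.0269]), np.float64(2327.2), [1725, 4894])
```

```bash
cat >> h.py <<'E'
def to(x,y,z,yaw=None):
    s=env.sense();p=np.array(s["position"]);w=s["eef_rot"][2];d=np.array([x,y,z])-p
    r=[d[0]*np.cos(w)+d[1]*np.sin(w),d[0]*np.sin(w)-d[1]*np.cos(w),-d[2]]
    print("shift",np.round(r,4),"turn",None if yaw is None else round(w-yaw,4),"pos",p.round(4),s["eef_rot"].round(4))
E
python3 - <<'E'
from h import *
for c,z,U in (("top",.028,[(543,73),(678,75),(685,239),(546,239)]),):
    X=np.array([at(c,(140+u/2-.25,130+v/2-.25),z) for u,v in U]);print("tray top",X.round(3).tolist(),X.mean(0).round(4))
X=np.array([at("side",(120+u/2-.25,150+v/2-.25),.028) for u,v in [(388,53),(509,88),(467,138),(333,97)]]);print("tray side",X.round(3).tolist(),X.mean(0).round(4))
# stand top corners z=.06
X=np.array([at("side",(120+u/2-.25,150+v/2-.25),.06) for u,v in [(160,354),(220,377),(168,445-2),(80,423)]]);print("stand side",X.round(3).tolist(),X.mean(0).round(4))
X=np.array([at("top",(140+u/2-.25,130+v/2-.25),.06) for u,v in [(51,122),(125,117),(128,189),(54,194)]]);print("stand top",X.round(3).tolist(),X.mean(0).round(4))
from scipy.optimize import minimize
for c in("side","top"):
    env.camera(c)
    for n,mk in (("gauge_grip",lambda p:cyl(*p,.012,.066,.134)),("stand_hole",lambda p:np.r_[box(*p,-.05,.09,.09,0,.06),cyl(*p,.012,.066,.134)])):
        L=env.regions_of(n,c)
        if not L: continue
        m=L[0]["region"].astype(np.float32)
        if n=="stand_hole": m=np.maximum(m,g)
        else: g=m
        r=minimize(lambda p:np.abs(hullmask(c,mk(p))-m).sum(),[.555,.333],method="Nelder-Mead",options=dict(initial_simplex=[[.55,.33],[.56,.33],[.55,.34]]))
        print(c,n,r.x.round(4),r.fun,m.sum())
to(.5,-.3,.231,-.067)
E
```

```text
tray top [[0.656, -0.227], [0.649, -0.397], [0.44, -0.386], [0.445, -0.218]] [ 0.5473 -0.3071]
tray side [[0.638, -0.387], [0.436, -0.359], [0.449, -0.212], [0.658, -0.235]] [ 0.5455 -0.2984]
stand side [[0.577, 0.287], [0.512, 0.289], [0.513, 0.366], [0.594, 0.379]] [0.5489 0.3305]
stand top [[0.598, 0.377], [0.602, 0.288], [0.513, 0.282], [0.509, 0.37]] [0.5557 0.3293]
side gauge_grip [0.5469 0.344 ] 234.6875 784.0
side stand_hole [0.5551 0.3354] 466.0 3882.0
top gauge_grip [0.551  0.3233] 116.1875 327.0
top stand_hole [0.5905 0.3211] 3616.0 2480.0
shift [ 3.728e-01 -1.517e-01  3.000e-04] turn 0.4038 pos [ 0.1983 -0.5663  0.2313] [3.1415 0.     0.3368]
```

```bash
python3 -m inch '[[0,[0.04,0,0],0.1],[0,[0.04,0,0],0.1],[0,[0.04,0,0],0.1],[0,[0.04,0,0],0.104],[0,[0.04,0,0],0]]' 20
```

```text
clock: 2.37
position: [0.3965, -0.5385, 0.2318]
eef_rot: [3.141, -0.0, -0.074]
ft_force: [-0.1, -0.9, 0.4]
width: 0.0854
finger_force: 0.0
```

```bash
python3 -m inch '[[0,[0.02,-0.035,0],0],[0,[0.02,-0.035,0],0],[0,[0.02,-0.035,0],0],[0,[0.02,-0.035,0],0],[0,[0.01,-0.04,0],0],[0,[0,-0.04,0],0],[0,[0,-0.04,0],0],[0,[0,-0.04,0],0]]'; python3 -m inch '[[0,[0,-0.04,0],0],[0,[0,-0.04,0],0],[0,[0,-0.04,0],0],[0,[0,-0.04,0],0],[0,[0,-0.04,0],0],[0,[0,-0.04,0],0],[0,[0,-0.04,0],0],[0,[0,-0.04,0],0]]'; python3 -m inch '[[0,[0,-0.04,0],0],[0,[0,-0.04,0],0],[0,[0,0,0],0],[0,[0,0,0],0]]';python3 -c "
from h import *
to(.555,.332,.0813,-.067)"
```

```text
clock: 3.03
position: [0.5043, -0.2443, 0.2311]
eef_rot: [3.142, -0.0, -0.067]
ft_force: [-0.1, -0.1, -0.4]
width: 0.0855
finger_force: 0.0
clock: 3.7
position: [0.5256, 0.0751, 0.2315]
eef_rot: [3.141, -0.001, -0.067]
ft_force: [1.6, -0.9, 0.1]
width: 0.0855
finger_force: 0.0
clock: 4.03
position: [0.5296, 0.1242, 0.2316]
eef_rot: [-3.119, 0.0, -0.023]
ft_force: [-0.9, -0.5, 0.2]
width: 0.0851
finger_force: 0.0
shift [ 0.0207 -0.2083  0.1503] turn 0.0445 pos [0.5296 0.1242 0.2316] [-3.1185e+00  3.0000e-04 -2.2500e-02]
```

```bash
python3 -c "
from h import *
s=env.sense();print(s['joint_positions'].round(3),s['joint_vel'].round(3),s['ft_force'],s['position'])"
```

```text
[-0.023 -0.072 -0.08   1.563  0.023  3.141] [-0.035 -0.008 -0.008  0.001 -0.01  -0.   ] [-0.87732592 -0.52563132  0.22964883] [0.52956998 0.12422185 0.23155105]
```

Joint 6 hit its range, so I'll use the half-turned grasp (yaw ≈ 3.075).

```bash
R='x'; python3 -m inch '[[0,[0,0,0],-0.12],[0,[0,0,0],-0.12],[0,[0,0,0],-0.12],[0,[0,0,0],-0.12],[0,[0,0,0],-0.12],[0,[0,0,0],-0.12],[0,[0,0,0],-0.12],[0,[0,0,0],-0.12]]' >/dev/null; python3 -m inch '[[0,[0,0,0],-0.12],[0,[0,0,0],-0.12],[0,[0,0,0],-0.12],[0,[0,0,0],-0.12],[0,[0,0,0],-0.12],[0,[0,0,0],-0.12],[0,[0,0,0],-0.12],[0,[0,0,0],-0.12]]' >/dev/null; python3 -m inch '[[0,[0,0,0],-0.12],[0,[0,0,0],-0.12],[0,[0,0,0],-0.12],[0,[0,0,0],-0.12],[0,[0,0,0],-0.12],[0,[0,0,0],-0.12],[0,[0,0,0],-0.12],[0,[0,0,0],-0.12]]';python3 -m inch '[[0,[0,0,0],-0.12],[0,[0,0,0],-0.09],[0,[0,0,0],0]]'; python3 -c "
from h import *
to(.555,.332,.0813,3.075)"
```

```text
clock: 6.03
position: [0.5298, 0.1221, 0.2316]
eef_rot: [3.12, -0.006, 2.86]
ft_force: [-0.5, -0.4, 0.0]
width: 0.0855
finger_force: 0.0
clock: 6.28
position: [0.5298, 0.1222, 0.2316]
eef_rot: [3.119, -0.001, 3.068]
ft_force: [0.0, 0.6, -0.1]
width: 0.0857
finger_force: 0.0
shift [-0.0097  0.2111  0.1503] turn -0.0071 pos [0.5298 0.1222 0.2316] [ 3.1187e+00 -1.3000e-03  3.0679e+00]
```

```bash
cat >> h.py <<'E'
from scipy.spatial.transform import Rotation as Ro
def to(x,y,z,yaw=3.075):
    s=env.sense();p=np.array(s["position"]);R=Ro.from_euler("xyz",s["eef_rot"]).as_matrix()
    print("shift",np.round(R.T@(np.array([x,y,z])-p),4),"turn",round(s["eef_rot"][2]-yaw,4),"pos",p.round(4),s["eef_rot"].round(4),"t",s["clock"])
E
python3 -c "
from h import *
to(.555,.331,.16)"
python3 -m inch '[[0,[-0.002,0.04,0],-0.007],[0,[-0.002,0.04,0],0],[0,[-0.002,0.04,0],0],[0,[-0.002,0.04,0],0],[0,[-0.002,0.035,0],0],[0,[0,0.012,0],0],[0,[0,0,0],0]]'
python3 -c "
from h import *
to(.555,.331,.0813)"
```

```text
shift [-0.0099  0.2084  0.0764] turn -0.0071 pos [0.5298 0.1222 0.2316] [ 3.1187e+00 -1.3000e-03  3.0679e+00] t 6.2833
clock: 6.87
position: [0.554, 0.3311, 0.2359]
eef_rot: [3.118, -0.002, 3.072]
ft_force: [0.4, 0.5, -0.3]
width: 0.0854
finger_force: 0.0
shift [-0.0013 -0.0037  0.1545] turn -0.0029 pos [0.554  0.3311 0.2359] [ 3.1183e+00 -1.8000e-03  3.0721e+00] t 6.8667
```

```bash
python3 -m inch '[[0,[-0.001,-0.004,0.04],0],[0,[0,0,0.04],0],[0,[0,0,0.035],0],[0,[0,0,0.03],0],[0,[0,0,0.0095],0],[0,[0,0,0],0]]'; python3 - <<'E'
from h import *
to(.555,.331,.0813)
a=env.camera("top")[150:270,140:240,::-1];b=env.camera("side")[250:420,120:270,::-1]
a=cv2.resize(a,(400,480),interpolation=cv2.INTER_CUBIC);b=cv2.resize(b,(400,480),interpolation=cv2.INTER_CUBIC)
cv2.imwrite("pics/g1.png",np.hstack([a,b]))
E
```

```text
clock: 7.37
position: [0.5532, 0.3268, 0.079]
eef_rot: [3.121, -0.006, 3.07]
ft_force: [-0.4, -1.0, 0.3]
width: 0.0851
finger_force: 0.0
shift [-0.0015  0.0043 -0.0023] turn -0.0049 pos [0.5532 0.3268 0.079 ] [ 3.1206 -0.0061  3.0701] t 7.3667
```

View pics/g1.png

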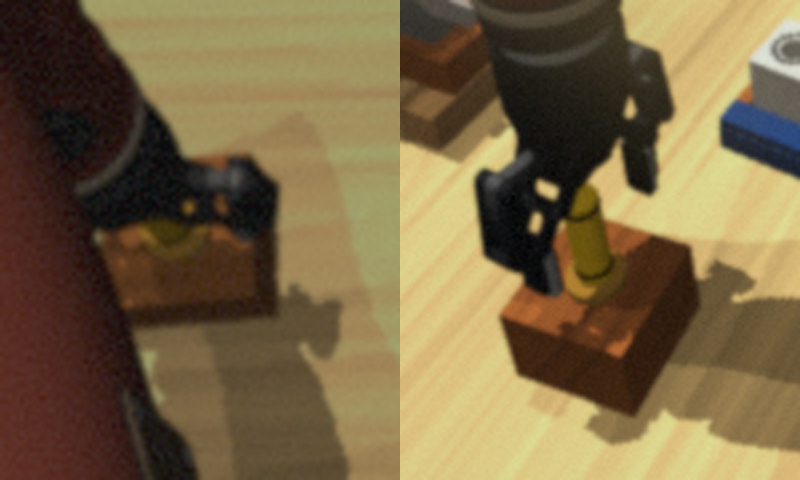

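The jaws straddle the yellow handle (side crop, fingers at ~(540,280) and (650,170) around the handle at (590,240)). After a small centring shift I'll close.

```bash
python3 -m inch '[[0,[-0.0015,0.004,-0.002],-0.005],[0.6,[0,0,0],0],[0.8,[0,0,0],0],[1,[0,0,0],0],[1,[0,0,0],0],[1,[0,0,0],0],[1,[0,0,0],0],[1,[0,0,0],0]]' 30;python3 -m inch '[[1,[0,0,0],0],[1,[0,0,0],0],[1,[0,0,0],0],[1,[0,0,0],0]]'; python3 -c "
from h import *
to(.555,.331,.0813)"
```

```text
clock: 8.13
position: [0.5567, 0.3324, 0.0844]
eef_rot: [3.119, -0.001, 3.078]
ft_force: [-1.3, -2.4, 4.2]
width: 0.0234
finger_force: 29.4
clock: 8.47
position: [0.5567, 0.3324, 0.0844]
eef_rot: [3.119, -0.001, 3.078]
ft_force: [-1.1, -3.8, 5.9]
width: 0.0231
finger_force: 29.5
shift [ 0.0016 -0.0016  0.003 ] turn 0.003 pos [0.5567 0.3324 0.0844] [ 3.1188e+00 -8.0000e-04  3.0780e+00] t 8.4667
```

```bash
python3 -m inch '[[1,[0,0,-0.02],0],[1,[0,0,-0.03],0],[1,[0,0,-0.035],0],[1,[0,0,0],0],[1,[0,0,0],0]]'; python3 -c "
from h import *
to(.537,.094,.168)"
```

```text
clock: 8.88
position: [0.5578, 0.3314, 0.171]
eef_rot: [3.116, 0.002, 3.078]
ft_force: [-0.5, -0.6, -3.5]
width: 0.0238
finger_force: 30.0
shift [ 0.0058 -0.2382 -0.003 ] turn 0.0033 pos [0.5578 0.3314 0.171 ] [3.1163e+00 2.4000e-03 3.0783e+00] t 8.8833
```

```bash
python3 -m inch '[[1,[0.001,-0.04,0],0],[1,[0.001,-0.04,0],0],[1,[0.001,-0.04,0],0],[1,[0.001,-0.04,0],0],[1,[0.001,-0.04,0],0],[1,[0.001,-0.038,0],0],[1,[0,0,0],0],[1,[0,0,0],0]]'; python3 - <<'E'
from h import *
to(.537,.094,.168)
a=env.camera("top");b=env.camera("side")
a=a[170:260,250:350,::-1];b=b[170:310,210:330,::-1]
cv2.imwrite("pics/n1.png",np.hstack([cv2.resize(a,(380,342),interpolation=cv2.INTER_CUBIC),cv2.resize(b[:],(420,490),interpolation=cv2.INTER_CUBIC)[:342]]))
cv2.imwrite("pics/n1.png",cv2.resize(b,(480,560),interpolation=cv2.INTER_CUBIC))
E
```

```text
clock: 9.55
position: [0.5347, 0.092, 0.1615]
eef_rot: [3.118, -0.004, 3.075]
ft_force: [0.1, 0.2, -1.1]
width: 0.0232
finger_force: 30.6
shift [-0.0022  0.0023 -0.0064] turn -0.0004 pos [0.5347 0.092  0.1615] [ 3.1179 -0.0036  3.0746] t 9.55
```

View pics/n1.png

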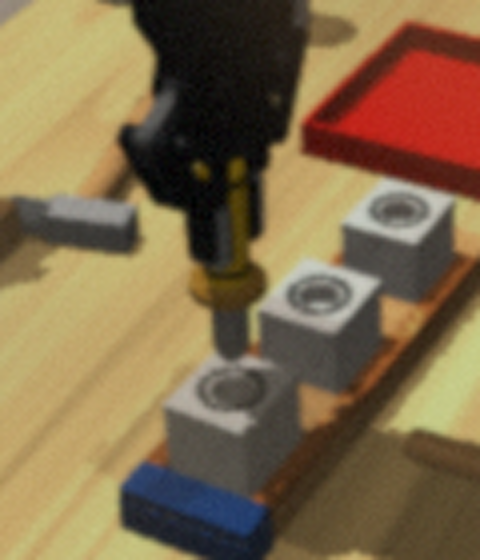

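The gauge tip shows at about (267.3,259.3) in the full picture, just above the nest 1 bore mouth at (267.6,266.1). I'll compare the two in the side camera.

```bash
python3 - <<'E'
from h import *
print(at("side",(267.3,258.3),.093),at("side",(267.6,266.1),.072))
print(at("side",(210+223/4,170+283/4),.093+.047), "flange mid")
for n,u in((2,(319,294)),(3,(399,210))): print(n,at("side",(210+u[0]/4,170+u[1]/4),.072))
E
```

```text
[0.5369081  0.09513057] [0.53729915 0.09574666]
[0.53651574 0.09648233] flange mid
2 [0.52899242 0.00496864]
3 [ 0.52146391 -0.09093533]
```

```bash
python3 -m inch '[[1,[0,0,0.008],0],[1,[0,0,0.009],0],[1,[0,0,0.008],0],[1,[0,0,0.004],0],[1,[0,0,0.003],0],[1,[0,0,0],0]]' 20; python3 -m inch '[[1,[0,0,0.002],0],[1,[0,0,0.002],0],[1,[0,0,0.001],0],[1,[0,0,0],0]]'; python3 -c "
from h import *
to(.535,.092,.1)"
```

```text
clock: 10.15
position: [0.535, 0.0948, 0.1303]
eef_rot: [3.118, -0.003, 3.079]
ft_force: [0.0, -0.1, -2.0]
width: 0.0231
finger_force: 30.6
clock: 10.48
position: [0.5355, 0.0945, 0.1263]
eef_rot: [3.118, -0.001, 3.078]
ft_force: [0.3, 0.2, -1.8]
width: 0.0235
finger_force: 30.6
shift [ 0.0004 -0.0032  0.0262] turn 0.0031 pos [0.5355 0.0945 0.1263] [ 3.1182e+00 -1.1000e-03  3.0781e+00] t 10.4833
```

```bash
python3 -m inch '[[1,[0,0,0.002],0],[1,[0,0,0.002],0],[1,[0,0,0],0]]' 20; python3 -m inch '[[1,[0,0,0.002],0],[1,[0,0,0.002],0],[1,[0,0,0],0]]' 20
```

```text
clock: 10.73
position: [0.5353, 0.0947, 0.1219]
eef_rot: [3.118, -0.002, 3.078]
ft_force: [-0.2, -0.5, -1.9]
width: 0.023
finger_force: 30.6
clock: 10.98
position: [0.5353, 0.0948, 0.1179]
eef_rot: [3.118, -0.002, 3.078]
ft_force: [0.1, -0.1, -4.0]
width: 0.023
finger_force: 30.6
```

```bash
python3 -m inch '[[1,[0,0,0.003],0],[1,[0,0,0.003],0],[1,[0,0,0],0]]'; python3 -m inch '[[1,[0,0,0.003],0],[1,[0,0,0.003],0],[1,[0,0,0.003],0],[1,[0,0,0],0]]'; python3 -m inch '[[1,[0,0,0.003],0],[1,[0,0,0.001],0],[1,[0,0,0],0]]'
```

```text
clock: 11.23
position: [0.5351, 0.0949, 0.1115]
eef_rot: [3.118, -0.002, 3.078]
ft_force: [-0.5, -0.6, -2.0]
width: 0.0234
finger_force: 30.6
clock: 11.57
position: [0.5351, 0.0951, 0.1025]
eef_rot: [3.118, -0.002, 3.078]
ft_force: [-0.9, 0.6, -2.1]
width: 0.0236
finger_force: 30.6
clock: 11.82
position: [0.5354, 0.0952, 0.0991]
eef_rot: [3.118, -0.002, 3.078]
ft_force: [-0.4, 0.4, -2.5]
width: 0.023
finger_force: 30.6
```

```bash
python3 -m inch '[[1,[0,0,0.001],0],[1,[0,0,0.001],0],[1,[0,0,0],0]]'; python3 -m inch '[[1,[0,0,-0.015],0],[1,[0,0,-0.02],0],[1,[0,0,-0.03],0],[1,[0,-0.03,0],0],[1,[0,-0.035,0],0],[1,[0,-0.03,0],0],[1,[0,0,0],0],[1,[0,0,0],0]]'; python3 - <<'E'
from h import *
to(.529,0,.16)
b=env.camera("side");a=env.camera("top")
cv2.imwrite("pics/n2.png",np.hstack([cv2.resize(b[170:290,230:330,::-1],(400,480),interpolation=cv2.INTER_CUBIC),cv2.resize(a[170:260,280:355,::-1],(400,480),interpolation=cv2.INTER_CUBIC)]))
E
```

```text
clock: 12.07
position: [0.5355, 0.0953, 0.0972]
eef_rot: [3.118, -0.001, 3.078]
ft_force: [0.5, -0.0, -2.1]
width: 0.0234
finger_force: 30.6
clock: 12.73
position: [0.5295, -0.0024, 0.1602]
eef_rot: [3.118, -0.001, 3.076]
ft_force: [-0.6, -0.6, -2.4]
width: 0.0234
finger_force: 30.6
shift [0.0006 0.0023 0.0003] turn 0.0005 pos [ 0.5295 -0.0024  0.1602] [ 3.1181e+00 -1.0000e-03  3.0755e+00] t 12.7333
```

View pics/n2.png

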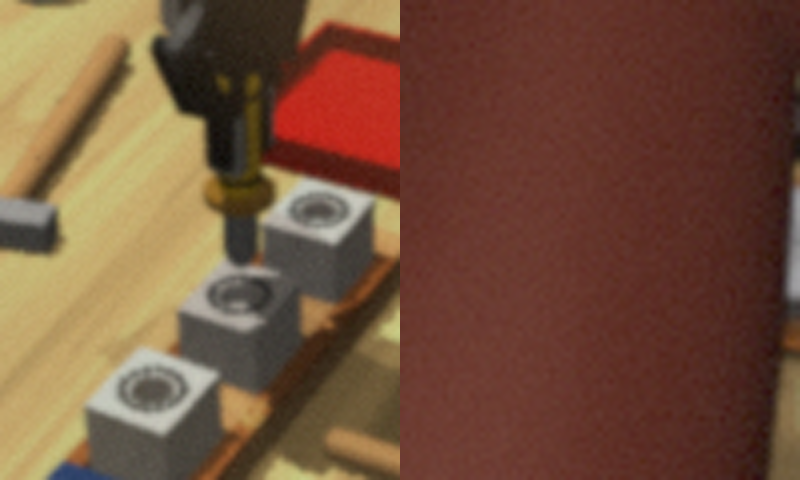

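```bash
python3 - <<'E'
from h import *
q=lambda u,z:at("side",(230+u[0]/4,170+u[1]/4),z)
print(q((239,259),.0918),q((239,294),.072))
E
python3 -m inch '[[1,[0,0.001,0.008],0],[1,[0,0,0.009],0],[1,[0,0,0.007],0],[1,[0,0,0.003],0],[1,[0,0,0.002],0],[1,[0,0,0],0]]' 20; python3 -m inch '[[1,[0,0,0.002],0],[1,[0,0,0.001],0],[1,[0,0,0],0]]'
```

```text
[ 0.53133552 -0.00123224] [0.52899242 0.00496864]
clock: 13.33
position: [0.5292, 0.0009, 0.1304]
eef_rot: [3.118, -0.002, 3.079]
ft_force: [1.1, 0.4, -2.5]
width: 0.0232
finger_force: 30.6
clock: 13.58
position: [0.5296, 0.0007, 0.1282]
eef_rot: [3.118, -0.001, 3.078]
ft_force: [-0.6, 0.0, -2.1]
width: 0.0237
finger_force: 30.6
```

```bash
python3 -m inch '[[1,[0,0,0.001],0],[1,[0,0,0.001],0],[1,[0,0,0],0]]' 20; python3 -m inch '[[1,[0,0,0.001],0],[1,[0,0,0.001],0],[1,[0,0,0],0]]' 20
```

```text
clock: 13.83
position: [0.5298, 0.0006, 0.1264]
eef_rot: [3.118, -0.001, 3.078]
ft_force: [-0.8, -0.7, -0.6]
width: 0.0231
finger_force: 30.8
clock: 14.08
position: [0.5303, 0.0006, 0.1259]
eef_rot: [3.119, 0.001, 3.078]
ft_force: [-2.1, 1.4, 10.5]
width: 0.023
finger_force: 31.9
```

Nest 2 stops the gauge at tip z ≈ 0.058, so that block is choked. Next is nest 3.

```bash
python3 -m inch '[[1,[0,0,-0.01],0],[1,[0,0,-0.025],0],[1,[0,-0.03,0],0],[1,[0,-0.035,0],0],[1,[0,-0.031,0],0],[1,[0,0,0],0],[1,[0,0,0],0]]'; python3 - <<'E'
from h import *
to(.5225,-.095,.16)
b=env.camera("side")
cv2.imwrite("pics/n3.png",cv2.resize(b[150:270,250:350,::-1],(400,480),interpolation=cv2.INTER_CUBIC))
E
```

```text
clock: 14.67
position: [0.5232, -0.0972, 0.157]
eef_rot: [3.118, -0.001, 3.075]
ft_force: [0.0, 0.1, -2.5]
width: 0.0234
finger_force: 30.6
shift [ 0.0009  0.0022 -0.0029] turn 0.0005 pos [ 0.5232 -0.0972  0.157 ] [ 3.1180e+00 -1.5000e-03  3.0755e+00] t 14.6667
```

View pics/n3.png

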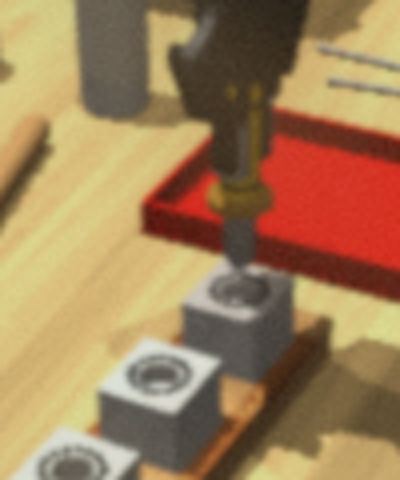

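Tip at crop (238,268) sits right over the nest 3 mouth at (238,290), so I'll lower.

```bash
python3 -m inch '[[1,[0,0.001,0.008],0],[1,[0,0,0.008],0],[1,[0,0,0.006],0],[1,[0,0,0.003],0],[1,[0,0,0.002],0],[1,[0,0,0],0]]' 20; python3 -m inch '[[1,[0,0,0.001],0],[1,[0,0,0.001],0],[1,[0,0,0],0]]'; python3 -m inch '[[1,[0,0,0.001],0],[1,[0,0,0.001],0],[1,[0,0,0],0]]'
```

```text
clock: 15.22
position: [0.5233, -0.0937, 0.1293]
eef_rot: [3.118, -0.002, 3.079]
ft_force: [0.3, 0.1, -2.7]
width: 0.0233
finger_force: 30.6
clock: 15.47
position: [0.5236, -0.0941, 0.128]
eef_rot: [3.118, -0.001, 3.078]
ft_force: [0.4, -0.0, -2.2]
width: 0.0231
finger_force: 30.6
clock: 15.72
position: [0.5238, -0.0942, 0.1263]
eef_rot: [3.118, -0.0, 3.078]
ft_force: [-1.3, 0.0, 0.4]
width: 0.0235
finger_force: 30.9
```

```bash
python3 -m inch '[[1,[0,0,0.001],0],[1,[0,0,0.0005],0],[1,[0,0,0],0]]'; python3 -m inch '[[1,[0,0,-0.01],0],[1,[0,0,-0.035],0],[1,[0,0,-0.01],0],[1,[0,0,0],0],[1,[0,0,0],0]]'; python3 -c "
from h import *
to(.557,.3305,.171)"
```

```text
clock: 15.97
position: [0.5242, -0.0943, 0.126]
eef_rot: [3.119, 0.001, 3.078]
ft_force: [-2.5, 1.0, 9.0]
width: 0.0232
finger_force: 31.7
clock: 16.38
position: [0.524, -0.0956, 0.1795]
eef_rot: [3.119, -0.0, 3.078]
ft_force: [-0.4, 0.4, -3.8]
width: 0.023
finger_force: 30.7
shift [-0.0059  0.427   0.0183] turn 0.0031 pos [ 0.524  -0.0956  0.1795] [ 3.1186e+00 -1.0000e-04  3.0781e+00] t 16.3833
```

Nests 2 and 3 are choked and nest 1 is clear. The gauge goes back to its stand now.

```bash
python3 -m inch '[[1,[-0.001,0.04,0],0],[1,[-0.001,0.04,0],0],[1,[-0.001,0.04,0],0],[1,[-0.001,0.04,0],0],[1,[-0.001,0.04,0],0],[1,[-0.001,0.04,0],0],[1,0,0]]' >/dev/null 2>&1 || true; python3 -c "
from h import *
to(.557,.3305,.171)"
```

```text
shift [-0.0059  0.427   0.0183] turn 0.0031 pos [ 0.524  -0.0956  0.1795] [ 3.1186e+00 -1.0000e-04  3.0781e+00] t 16.3833
```

My last row was malformed and the whole call was refused, so nothing moved. Resending.

```bash
python3 -m inch '[[1,[-0.001,0.04,0],0],[1,[-0.001,0.04,0],0],[1,[-0.001,0.04,0],0],[1,[-0.001,0.04,0],0],[1,[-0.001,0.04,0],0],[1,[-0.001,0.04,0],0],[1,[0,0.04,0],0],[1,[0,0.04,0],0]]' >/dev/null;  python3 -m inch '[[1,[0,0.04,0],0],[1,[0,0.04,0],0],[1,[0,0.026,0],0],[1,[0,0,0],0],[1,[0,0,0],0]]'; python3 -c "
from h import *
to(.557,.332,.0844)"
```

```text
clock: 17.47
position: [0.5553, 0.3304, 0.1869]
eef_rot: [3.119, -0.004, 3.081]
ft_force: [-0.1, 0.1, -2.2]
width: 0.0229
finger_force: 30.5
shift [-0.002  -0.0005  0.1025] turn 0.0057 pos [0.5553 0.3304 0.1869] [ 3.1195 -0.0041  3.0807] t 17.4667
```

```bash
python3 -m inch '[[1,[-0.0015,0,0.02],0.005],[1,[0,0,0.025],0],[1,[0,0,0.015],0],[1,[0,0,0.008],0],[1,[0,0,0],0],[1,[0,0,0],0]]'; python3 -c "
from h import *
to(.557,.332,.0844)"; python3 -m inch '[[1,[0,0,0.006],0],[1,[0,0,0.006],0],[1,[0,0,0],0]]'
```

```text
clock: 17.97
position: [0.5579, 0.33, 0.1213]
eef_rot: [3.119, -0.002, 3.072]
ft_force: [-0.1, -0.2, -1.3]
width: 0.0231
finger_force: 30.5
shift [0.001  0.0011 0.0369] turn -0.0027 pos [0.5579 0.33   0.1213] [ 3.1186e+00 -2.0000e-03  3.0723e+00] t 17.9667
clock: 18.22
position: [0.5579, 0.3309, 0.1086]
eef_rot: [3.118, -0.002, 3.073]
ft_force: [-0.3, -0.0, -2.4]
width: 0.0234
finger_force: 30.5
```

```bash
python3 -m inch '[[1,[0,0,0.008],0],[1,[0,0,0.008],0],[1,[0,0,0.005],0],[1,[0,0,0],0]]'; python3 -m inch '[[1,[0,0,0.001],0],[1,[0,0,0.001],0],[1,[0,0,0],0]]'
```

```text
clock: 18.55
position: [0.557, 0.3313, 0.0864]
eef_rot: [3.119, -0.004, 3.073]
ft_force: [0.1, -0.5, -1.6]
width: 0.0232
finger_force: 30.5
clock: 18.8
position: [0.5582, 0.3316, 0.0865]
eef_rot: [3.118, -0.001, 3.073]
ft_force: [0.5, 0.2, -1.5]
width: 0.0238
finger_force: 30.5
```

```bash
python3 -m inch '[[0.6,[0,0,0],0],[0.4,[0,0,0],0],[0,[0,0,0],0],[0,[0,0,0],0],[0,[0,0,0],0],[0,[0,0,0],0],[0,[0,0,0],0]]'; python3 -m inch '[[0,[0,0,-0.03],0],[0,[0,0,-0.04],0],[0,[0,0,-0.03],0],[0,[0,-0.04,0],0],[0,[0,-0.04,0],0],[0,[0,-0.04,0],0],[0,[0,0,0],0],[0,[0,0,0],0]]'; python3 - <<'E'
from h import *
to(.523,-.0955,.15)
b=env.camera("side")
for c in("side",):
  cv2.imwrite("pics/s2.png",cv2.resize(b[180:430,120:370,::-1],(600,600),interpolation=cv2.INTER_CUBIC))
E
```

```text
clock: 19.38
position: [0.5581, 0.3316, 0.0865]
eef_rot: [3.118, -0.001, 3.073]
ft_force: [0.2, -0.9, -0.3]
width: 0.0855
finger_force: 0.0
clock: 20.05
position: [0.55, 0.2078, 0.1838]
eef_rot: [3.118, -0.001, 3.07]
ft_force: [-0.9, -0.4, 0.3]
width: 0.0854
finger_force: 0.0
shift [ 0.0052 -0.3052  0.0266] turn -0.0049 pos [0.55   0.2078 0.1838] [ 3.1181e+00 -1.0000e-03  3.0701e+00] t 20.05
```

View pics/s2.png

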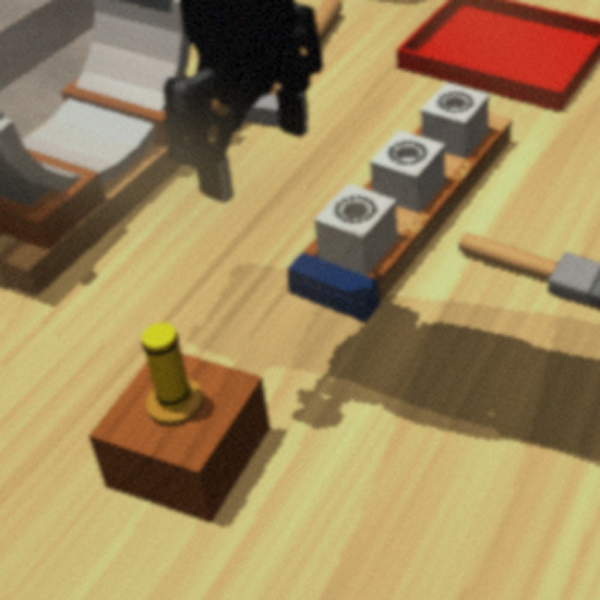

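The gauge is seated with its flange flat on the stand (crop ~(173,402)). Now for the nest 3 block.

```bash
python3 -m inch '[[0.1,[0.001,-0.04,0],-0.005],[0.1,[0.001,-0.04,0],0],[0.1,[0.001,-0.04,0],0],[0.1,[0.001,-0.04,0],0],[0.1,[0.001,-0.04,0],0],[0.1,[0,-0.04,0],0],[0.1,[0,-0.04,0],0],[0.1,[0,-0.024,0],0]]';python3 -m inch '[[0.1,[0,0,0.03],0],[0.1,[0,0,0.03],0],[0.1,[0,0,0],0],[0.1,[0,0,0],0]]'; python3 -c "
from h import *
to(.5235,-.0945,.04)"
```

```text
clock: 20.77
position: [0.5255, -0.0957, 0.1765]
eef_rot: [3.119, -0.001, 3.078]
ft_force: [0.1, -0.4, -0.1]
width: 0.0766
finger_force: 0.0
clock: 21.1
position: [0.5246, -0.0906, 0.1156]
eef_rot: [3.117, -0.004, 3.08]
ft_force: [-0.5, 0.5, 1.3]
width: 0.0766
finger_force: 0.0
shift [ 0.0006 -0.0058  0.0755] turn 0.0045 pos [ 0.5246 -0.0906  0.1156] [ 3.1169 -0.0041  3.0795] t 21.1
```

```bash
python3 -m inch '[[0.1,[0,-0.0055,0.02],0.005],[0.1,[0,0,0.025],0],[0.1,[0,0,0.018],0],[0.1,[0,0,0.01],0],[0.1,[0,0,0.003],0],[0.1,[0,0,0],0]]';  python3 -c "
from h import *
to(.5235,-.0945,.04)"; python3 -m inch '[[0.5,[0,0,0],0],[0.7,[0,0,0],0],[1,[0,0,0],0],[1,[0,0,0],0],[1,[0,0,0],0],[1,[0,0,0],0]]' 60;python3 -m inch '[[1,[0,0,0],0],[1,[0,0,-0.01],0],[1,[0,0,-0.03],0],[1,[0,0,-0.04],0],[1,[0,0,0],0],[1,[0,0,0],0]]'; python3 -c "
from h import *
to(.505,-.304,.12)
to(.595,-.304,.12)"
```

```text
clock: 21.6
position: [0.5256, -0.0954, 0.0413]
eef_rot: [3.118, -0.001, 3.074]
ft_force: [-0.0, 0.0, 0.6]
width: 0.0771
finger_force: 0.0
shift [0.0022 0.0007 0.0013] turn -0.0009 pos [ 0.5256 -0.0954  0.0413] [ 3.1184e+00 -7.0000e-04  3.0741e+00] t 21.6
clock: 22.1
position: [0.5266, -0.096, 0.0427]
eef_rot: [3.119, 0.002, 3.073]
ft_force: [-0.5, 3.0, 8.0]
width: 0.0552
finger_force: 65.2
clock: 22.6
position: [0.5268, -0.0986, 0.1238]
eef_rot: [3.12, 0.004, 3.073]
ft_force: [-0.3, 0.9, -3.7]
width: 0.055
finger_force: 64.5
shift [ 0.0077 -0.2065 -0.0006] turn -0.0019 pos [ 0.5268 -0.0986  0.1238] [3.1203 0.0037 3.0731] t 22.6
shift [-8.210e-02 -2.003e-01 -2.000e-04] turn -0.0019 pos [ 0.5268 -0.0986  0.1238] [3.1203 0.0037 3.0731] t 22.6
```

```bash
python3 -m inch '[[1,[-0.016,-0.038,0],0],[1,[-0.016,-0.038,0],0],[1,[-0.016,-0.038,0],0],[1,[-0.016,-0.038,0],0],[1,[-0.016,-0.038,0],0],[1,[-0.002,-0.01,0],0],[1,[0,0,0],0],[1,[0,0,0],0]]'; python3 -c "
from h import *
to(.595,-.304,.0265)"
```

```text
clock: 23.27
position: [0.5923, -0.3027, 0.1138]
eef_rot: [3.116, -0.004, 3.072]
ft_force: [-0.0, 0.4, -2.6]
width: 0.0547
finger_force: 64.8
shift [-0.0031 -0.0033  0.0873] turn -0.003 pos [ 0.5923 -0.3027  0.1138] [ 3.1164 -0.0037  3.072 ] t 23.2667
```

```bash
python3 -m inch '[[1,[-0.002,-0.003,0.02],0],[1,[0,0,0.03],0],[1,[0,0,0.02],0],[1,[0,0,0.01],0],[1,[0,0,0.003],0],[1,[0,0,0],0],[1,[0,0,0],0]]'; python3 -m inch '[[1,[0,0,0.002],0],[1,[0,0,0.001],0],[1,[0,0,0],0]]'; python3 -c "
from h import *
to(.595,-.304,.0255)"
```

```text
clock: 23.85
position: [0.5956, -0.3039, 0.0341]
eef_rot: [3.119, 0.0, 3.074]
ft_force: [-0.6, 0.1, -3.5]
width: 0.0551
finger_force: 64.8
clock: 24.1
position: [0.5953, -0.304, 0.0302]
eef_rot: [3.119, -0.0, 3.073]
ft_force: [0.8, 0.2, -3.5]
width: 0.0551
finger_force: 64.8
shift [ 0.0003 -0.0001  0.0047] turn -0.0018 pos [ 0.5953 -0.304   0.0302] [ 3.1188e+00 -4.0000e-04  3.0732e+00] t 24.1
```

```bash
python3 -m inch '[[1,[0,0,0.002],0],[1,[0,0,0.001],0],[1,[0,0,0],0]]';  python3 -m inch '[[1,[0,0,0.001],0],[1,[0,0,0.001],0],[1,[0,0,0],0]]'
```

```text
clock: 24.35
position: [0.5948, -0.3036, 0.0262]
eef_rot: [3.118, -0.002, 3.073]
ft_force: [0.6, -0.3, -2.5]
width: 0.055
finger_force: 64.8
clock: 24.6
position: [0.595, -0.3037, 0.0257]
eef_rot: [3.119, -0.001, 3.073]
ft_force: [-4.7, 2.8, 7.6]
width: 0.055
finger_force: 65.9
```

Contact with the tray floor. I'll release, rise, and go back to nest 2.

```bash
python3 -m inch '[[0.4,[0,0,0],0],[0.1,[0,0,0],0],[0.1,[0,0,0],0],[0.1,[0,0,0],0],[0.1,[0,0,-0.03],0],[0.1,[0,0,-0.04],0],[0.1,[0,0,-0.04],0],[0.1,[0,0,0],0]]'; python3 -c "
from h import *
to(.53,.001,.14)"; python3 -m inch '[[0.1,[0.012,0.038,0],0],[0.1,[0.012,0.038,0],0],[0.1,[0.012,0.038,0],0],[0.1,[0.012,0.038,0],0],[0.1,[0.012,0.038,0],0],[0.1,[0.012,0.038,0],0],[0.1,[0.012,0.038,0],0],[0.1,[0,0.036,0],0]]'; python3 -m inch '[[0.1,[0,0,0],0],[0.1,[0,0,0],0]]';python3 -c "
from h import *
to(.5295,.001,.04)"
```

```text
clock: 25.27
position: [0.5981, -0.3088, 0.1441]
eef_rot: [3.125, 0.009, 3.073]
ft_force: [1.5, -1.3, 2.1]
width: 0.0769
finger_force: 0.0
shift [0.0892 0.3043 0.0083] turn -0.0017 pos [ 0.5981 -0.3088  0.1441] [3.1251 0.0087 3.0733] t 25.2667
clock: 25.93
position: [0.5303, 0.0028, 0.1419]
eef_rot: [3.118, -0.001, 3.073]
ft_force: [1.1, -0.0, -0.3]
width: 0.0772
finger_force: 0.0
clock: 26.1
position: [0.5319, 0.0024, 0.1419]
eef_rot: [3.118, -0.0, 3.077]
ft_force: [0.2, 0.3, -0.3]
width: 0.0768
finger_force: 0.0
shift [ 0.0023 -0.0039  0.1019] turn 0.0016 pos [0.5319 0.0024 0.1419] [ 3.1184e+00 -3.0000e-04  3.0766e+00] t 26.1
```

```bash
python3 -m inch '[[0.1,[0.002,-0.003,0.025],0],[0.1,[0,0,0.03],0],[0.1,[0,0,0.02],0],[0.1,[0,0,0.015],0],[0.1,[0,0,0.009],0],[0.1,[0,0,0.002],0],[0.1,[0,0,0],0]]';  python3 -c "
from h import *
to(.5295,.002,.04)"
```

```text
clock: 26.68
position: [0.5296, -0.0004, 0.0405]
eef_rot: [3.118, -0.002, 3.072]
ft_force: [0.3, 0.6, -0.2]
width: 0.0766
finger_force: 0.0
shift [0.0003 0.0024 0.0005] turn -0.0027 pos [ 5.296e-01 -4.000e-04  4.050e-02] [ 3.1182e+00 -1.8000e-03  3.0723e+00] t 26.6833
```

```bash
python3 -m inch '[[0.3,[0,0.0015,0],0],[0.5,[0,0,0],0],[0.7,[0,0,0],0],[1,[0,0,0],0],[1,[0,0,0],0],[1,[0,0,0],0],[1,[0,0,0],0]]' 60;python3 -m inch '[[1,[0,0,0],0],[1,[0,0,-0.01],0],[1,[0,0,-0.03],0],[1,[0,0,-0.04],0],[1,[0,0,0],0],[1,[0,0,0],0]]'; python3 -c "
from h import *
to(.499,-.302,.12)"
```

```text
clock: 27.27
position: [0.531, 0.0016, 0.0425]
eef_rot: [3.119, 0.002, 3.074]
ft_force: [-0.2, 0.2, 5.7]
width: 0.055
finger_force: 65.2
clock: 27.77
position: [0.5315, -0.0007, 0.1237]
eef_rot: [3.119, 0.004, 3.073]
ft_force: [0.6, 0.1, -4.8]
width: 0.0549
finger_force: 65.2
shift [ 0.0118 -0.3029 -0.0032] turn -0.0018 pos [ 0.5315 -0.0007  0.1237] [3.1192 0.0035 3.0732] t 27.7667
```

```bash
python3 -m inch '[[1,[0.001,-0.038,0],0],[1,[0.002,-0.038,0],0],[1,[0.002,-0.038,0],0],[1,[0.002,-0.038,0],0],[1,[0.002,-0.038,0],0],[1,[0.002,-0.038,0],0],[1,[0.001,-0.038,0],0],[1,[0,-0.035,0],0]]'; python3 -m inch '[[1,[0,0,0],0],[1,[0,0,0],0]]';python3 - <<'E'
from h import *
to(.499,-.302,.0262)
b=env.camera("side")
cv2.imwrite("pics/tr.png",cv2.resize(b[130:270,260:420,::-1],(640,560),interpolation=cv2.INTER_CUBIC))
E
```

```text
clock: 28.43
position: [0.4956, -0.301, 0.1118]
eef_rot: [3.117, -0.003, 3.073]
ft_force: [0.1, 0.4, -4.6]
width: 0.0548
finger_force: 65.4
clock: 28.6
position: [0.4958, -0.3005, 0.1117]
eef_rot: [3.116, -0.004, 3.07]
ft_force: [0.2, 1.5, -4.7]
width: 0.0552
finger_force: 66.0
shift [-0.0036 -0.0034  0.0854] turn -0.0047 pos [ 0.4958 -0.3005  0.1117] [ 3.1162 -0.0037  3.0703] t 28.6
```

View pics/tr.png

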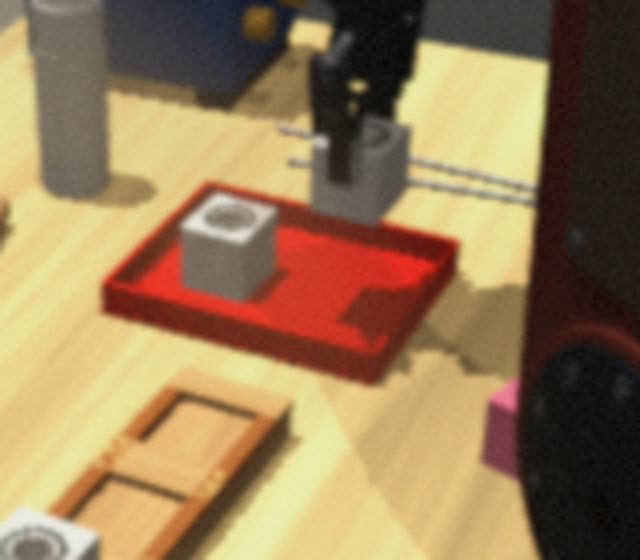

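The first block stands upright in the tray at crop (228,245), clear of the walls. The second one, at (360,170), is above the free half, so I'll lower it.

```bash
python3 -m inch '[[1,[-0.002,-0.003,0.02],0],[1,[0,0,0.03],0],[1,[0,0,0.02],0],[1,[0,0,0.01],0],[1,[0,0,0.002],0],[1,[0,0,0],0],[1,[0,0,0],0]]'; python3 -m inch '[[1,[0,0,0.002],0],[1,[0,0,0.001],0],[1,[0,0,0],0]]'; python3 -c "
from h import *
to(.499,-.302,.0255)"
```

```text
clock: 29.23
position: [0.4997, -0.3008, 0.0329]
eef_rot: [3.119, -0.0, 3.074]
ft_force: [-0.3, -0.5, -3.0]
width: 0.0549
finger_force: 66.0
clock: 29.48
position: [0.4993, -0.301, 0.0292]
eef_rot: [3.119, -0.0, 3.073]
ft_force: [0.1, 0.3, -3.5]
width: 0.055
finger_force: 66.1
shift [ 0.0002 -0.0011  0.0037] turn -0.0018 pos [ 0.4993 -0.301   0.0292] [ 3.1188e+00 -5.0000e-04  3.0732e+00] t 29.4833
```

```bash
python3 -m inch '[[1,[0,0,0.002],0],[1,[0,0,0.001],0],[1,[0,0,0],0]]';  python3 -m inch '[[1,[0,0,0.001],0],[1,[0,0,0],0]]'
```

```text
clock: 29.73
position: [0.499, -0.3007, 0.0256]
eef_rot: [3.118, -0.001, 3.073]
ft_force: [-0.5, -0.7, -4.3]
width: 0.0552
finger_force: 66.2
clock: 29.9
position: [0.499, -0.3007, 0.0255]
eef_rot: [3.119, -0.001, 3.073]
ft_force: [-3.6, 2.2, 4.8]
width: 0.0548
finger_force: 67.1
```

```bash
python3 -m inch '[[0.4,[0,0,0],0],[0.1,[0,0,0],0],[0.1,[0,0,0],0],[0.1,[0,0,0],0],[0.1,[0,0,-0.03],0],[0.1,[0,0,-0.04],0],[0.1,[0,0,-0.04],0],[0.1,[0,0,-0.04],0]]'; python3 -m inch '[[0.1,[0,0,-0.03],0],[0.1,[0,0,0],0],[0.1,[0,0,0],0]]'; python3 - <<'E'
from h import *
b=env.camera("side")
cv2.imwrite("pics/end.png",cv2.resize(b[130:430,100:420,::-1],(640,600),interpolation=cv2.INTER_CUBIC))
E
```

```text
clock: 30.57
position: [0.4987, -0.3039, 0.1762]
eef_rot: [3.118, -0.001, 3.073]
ft_force: [1.0, 0.3, 0.0]
width: 0.0768
finger_force: 0.0
clock: 30.82
position: [0.4999, -0.3058, 0.2069]
eef_rot: [3.121, 0.002, 3.073]
ft_force: [-0.6, -0.3, -0.4]
width: 0.0767
finger_force: 0.0
```

View pics/end.png

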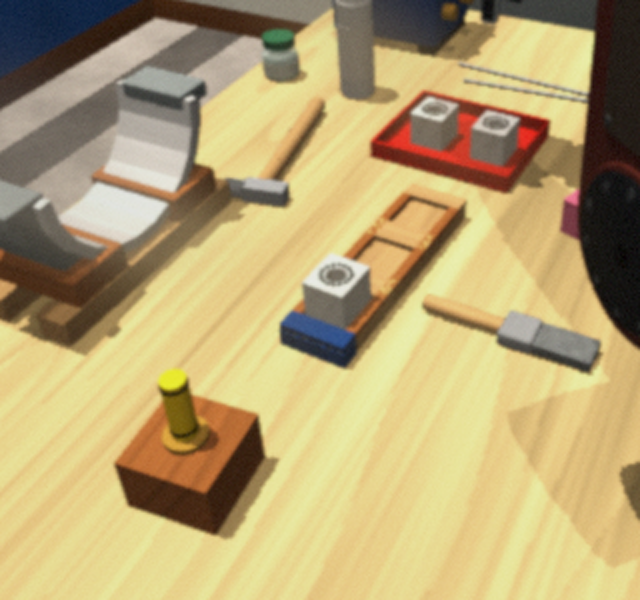

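Both choked blocks stand upright in the tray at (435,122) and (495,138). The clear block is in nest 1 at (337,290), the gauge is seated at (184,430), and the arm is clear, so I'm handing in.

```bash
python3 -c "
from station import env
print(env.close_job())"
```

```text
the job is handed in; nothing more can be done
None
```

The job is handed in (no verdict was returned): the nest 1 block let the gauge right in and stays on the rack, the choked blocks from nests 2 and 3 stand upright in the red tray, and the gauge is back fully down in its stand.

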